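Wedge the gel caster's gate tight with a mallet

TASK

The wooden wedge has only been started in the slot of the gel caster. Pick up the small mallet and, with at least two separate light taps of its head on the wedge's thick end, drive the wedge in until it no longer advances and holds the sliding gate tight against the clear tray; never hit or press hard, and touch the wedge only with the mallet. Then lay the mallet down on the bench well clear of the caster, and leave the glassware and the tube rack where they are.

Things in the scene. Friction and masses are not known exactly. Their poses are not given: they have to be found in the camera images.
- caster: Gel caster fixed on the bench. Origin on the bench; the gate's slot face lies at x = 0 when the gate is home. Grey base 8 mm thick, x -85 to +150 mm, y -75 to +75 mm. Clear tray and comb at x 15 to 136 mm, up to z 51 mm; white far wall to z 56 mm. The slot runs along y; the wedge enters at the -y end and is driven along +y.
- gate (a joint): White sliding gate 130 mm long between slot and tray, top at z = 52 mm; joint value in m along the caster's +x: 0 open, 0.0025 home against the tray's end. The reading is too coarse to judge tightness.
- wedge_butt (a point): Centre of the wedge's thick end face, the face to tap, 24 mm above the bench; y points to the thin end, z up. Wedge 130 mm long, 32 high (z 8 to 40 mm), 32 thick here, 16 at the thin end, 70 g. Starts at caster y -186 to -180 mm. Slides easily, then stiffly as it pushes the gate, then stops: 15 to 20 N at 3 to 5 cm/s seats it tight, over 35 N does damage.
- mallet_grip (a point): Middle line of the mallet's wooden handle, 14 mm above the bench, 55 mm from the head's axis, near the centre of mass; the handle is 18 mm wide and 22 mm high here. x points along the handle to the head, y along the head's axis, z up. The handle reaches 105 mm behind this point to a round end of radius 14 mm.
- mallet_head (a point): Centre of the mallet's head: a cylinder of radius 14 mm and 76 mm long, along the mallet's y; both flat ends (38 mm from here) are striking faces.
- beaker: Empty glass beaker, radius 34 mm, 85 mm high, on the bench; origin centre of the underside. Leave alone.
- jar: Amber glass jar, radius 26 mm, 70 mm high; origin centre of the underside. Leave alone.
- rack: Green tube rack 70 x 110 x 35 mm with white tubes up to 62 mm; origin centre of the underside. Leave alone.
- wedge: The loose wooden wedge as a whole, tapering 1 in 8 like the fence; origin under its flat (gate) side at the thick end, y along it to the thin end. The fence is bolted up to 4 mm nearer or farther each time, so the wedge jams with its thick end anywhere between caster y -152 and -88 mm: measured poses cannot tell where.
- mallet: The same mallet as a whole; origin on the underside, below mallet_grip, same axes.
- slot_mouth (a point): Middle of the slot's -y entrance on the base plate's top (caster x -15, y -75, z 8 mm), caster axes. A tongue of the base (40 mm wide, 8 mm thick) reaches out 71 mm from here under the wedge. On the slot's -x side stands an aluminium fence (caster x -69 to -2, y -77 to +39 mm, bolt heads up to z 54 mm).
Things that resemble listed ones, but are neither listed nor needed, are in the scene too. Leave any green or pink look-alike of the mallet alone.

How it is judged:
On the way, in this order (a step that is already met when the one before it is completed fails the run):
1. the mallet taps the wedge (contact force between mallet and wedge above 1.5 N).
2. the mallet is drawn back off the wedge by 5 mm or more (y of mallet_head in the frame of wedge_butt below -0.043 m).
3. the mallet taps the wedge again, with the gate home (contact force between mallet and wedge above 8 N and value of joint gate above 0.0021 m).
At the end, for the whole second after the job is handed in: The gate is home (within 0.3 mm of its 2.5 mm travel) and the wedge, at rest, presses on it with more than 8 N; the mallet lies flat and still on the bench (head and handle middle lines under 20 mm high), released, not touching the caster, its head more than 70 mm from the wedge's thick end (value of joint gate above 0.0022 m and contact force between wedge and gate above 8 N and horizontal distance between mallet_head and wedge_butt above 0.07 m and height (world z) of each of mallet_head, mallet_grip below 0.02 m and contact force between mallet and caster below 0.1 N and linear speed of mallet below 0.02 m/s and linear speed of wedge below 0.005 m/s).
It fails at once if the mallet strikes or presses the wedge with more than 35 N (contact force between mallet and wedge above 35 N).
It fails at once if the arm or fingers touch the wedge (contact force between any of the fingers, the arm and wedge above 0.5 N).
It fails at once if the glassware or tube rack is moved by more than 15 mm (distance of any of beaker, jar, rack from where it was at the start of the episode above 0.015 m).
It also fails if it takes over 54 s, if anything falls off the work surface, if the arm or the gripper's body presses on something with over 40 N, if the wrist force passes 120 N, or if a joint passes its speed limit or range.

ROBOT

A 6-joint arm with a two-finger parallel gripper is mounted at the origin on the work surface. World frame = base frame: x ahead of the robot, y to its left, z up, the work surface at z = 0. Lengths are in m, angles in rad, forces in N, time in s.
With the tool pointing down it reaches from about 0.3 to 0.875 m from the base axis. Payload 6.4 kg.
Tool frame: the origin (TCP) lies midway between the tips of the shut fingers; the grasp point (between the pads) lies 19 mm behind it (ctrl.pinch_z is the distance from the TCP to the grasp point, in m); z points along the fingers, y is the line along which they close (so a half turn about z gives the same grasp; the last joint's range is limited). The gripper opens to 85 mm and grips with 20 to 120 N. Pads are 22 mm wide; open, the fingers measure 114 mm over their backs; the gripper's body (76 mm by 85 mm) begins 54 mm behind the grasp point. The pads swing forward as they close: fully open they stand 13 mm farther back than shut.
Start: joints at [0.953, 0.181, 1.607, -0, 1.354, -0.206], TCP at [0.23, 0.527, 0.231] pointing down, gripper open.
Joint ranges: [-2.99, 2.99], [-0.89, 2.07], [0.3, 2.58], [-1.14, 4.28], [0, 2.63], [-3.12, 3.12]. Speed limits (rad/s): [2.57, 2.57, 3.01, 3.14, 3.14, 3.14].

INTERFACE

Orientations are given as a unit quaternion [w, x, y, z].
In Python, from bench import ctrl gives the robot as it stands.
- The arm moves only by the tool apply_moves, never from a script. Its argument "moves" is a list of rows, each an object with "jaw": the opening, from 0 (shut) to 1 (fully open); "offset": the shift along the tool's x, y, z in mm, a list of three; "rot": the turn, a rotation vector about the tool's x, y, z in degrees, a list of three. In form: [{"jaw": jaw, "offset": [dx, dy, dz], "rot": [ax, ay, az]}, ...]. A call has exactly 5 rows; each row shifts and turns the commanded pose from where the row before left it, along the tool's axes as they then stand; what a row does not reach is not made up. A row lasts 1/8 s, in which the tool goes at most 62.5 mm and 10.7 degrees, less where a joint would pass 70% of its speed; a pose out of reach is approached as far as the arm can. A call is refused whole if a number of a shift passes 62.5 or a number of a turn 10.7, either way. A call with a gripper value outside its range is refused whole. The fingers move at their own pace and stop on an object; the grip force is fixed at half the most. Time passes only in rows, so rows that do not move let the fingers close, or fill a call up. It gives the time, the measured TCP pose, the force, the opening and the grip force at its end, in the units of the state.
- ctrl.get_obs(): the state, without advancing time (a new reading comes with each control period).
- ctrl.camera(name): name is "side" or "top"; returns (picture, depth): 384x512x3 uint8, red, green, blue; 384x512 float32, m along the optical axis (not along the pixel's ray), 0 where there is no reading.
- ctrl.camera_params(name): a dict with "K" (3x3 intrinsics, pixels), "cam_to_world" (4x4, takes a point from camera to world coordinates). Camera axes: x right, y down, z forward; pixel columns grow to the right and rows downward; lengths in m; the calibration is good to about 2 mm. A picture is of the moment at which its call begins. camera_params takes no time and is no camera call.
- ctrl.hand_in(): hands the job in; it is judged then, once.
Trained networks look in the newest picture that a camera, given by its name, has taken for a name from the list of things; names that differ only in an ending like _2 or _b are one class to them, and where a whole thing is asked for, a point or a joint stands for the part that bears it (a point fixed in the world has none). Each returns a list of dicts, best first, with "score" (0 to 1); they miss things now and then, are a little off and sometimes report something else, mostly with a low value. They report only what shows in the picture. A call takes as long as a camera call. They do not tell look-alikes from the thing itself.
- ctrl.outline_of(camera, target): "region" (384x512 bool, what is visible of it) and "position" ([column, row] in pixels, amid what is visible of it).
The state is a dict: "time_s": time; "q": joint angles; "dq": joint speeds; "joint_efforts": joint torques, N m; "eef_pos": TCP position; "eef_rot": TCP orientation; "wrist_force": force on the tool from outside, world axes, zero at the start; "torque": the same for the moment, N m; "opening": opening from 0.0 (shut) to 1.0 (fully open); "grasp_force": force on a finger pad.
Only numpy, scipy, OpenCV 4.12 (cv2) and the standard library are available. Lean on these libraries where they do the work, as an engineer would, in place of code of your own. Each camera call takes 0.05 s, during which the arm holds its last target. There are 200 camera calls.

## Working session

There is one attempt and no reset: what is moved stays moved. The work goes in short steps, Python scripts to look and compute and a tool call to move; the robot and the scene stay as the last step left them, time stands still between calls to the robot, and variables do not carry over. Pictures are saved under pics/ and viewed, at most 10 in all, crops included, and the job is handed in when it is done.

Besides the shell and the picture viewer there is one more tool, called after "Request:" as name([rows], argument=value, ...), one row to a line, values as JSON. apply_moves: Moves the arm, as the interface text tells. Its arguments: {"type":"object","properties":{"moves":{"type":"array"}},"required":["moves"]}

```bash
mkdir -p pics; cat > h.py <<'E'
import numpy as np, cv2
from bench import ctrl
def cloud(cam,d):
    p=ctrl.camera_params(cam);K=np.array(p["K"]);T=np.array(p["cam_to_world"])
    v,u=np.indices(d.shape)
    P=np.stack([(u-K[0,2])/K[0,0]*d,(v-K[1,2])/K[1,1]*d,d],-1)
    return P@T[:3,:3].T+T[:3,3]
E
python3 - <<'E'
from h import *
ims=[]
for c in ("top","side"):
    im,d=ctrl.camera(c); np.save(f"{c}.npy",d); cv2.imwrite(f"pics/{c}0.png",im[:,:,::-1])
    W=cloud(c,d); print(c,np.round(ctrl.camera_params(c)["cam_to_world"],3).tolist())
    for n in ("mallet","wedge","caster","beaker","jar","rack","gate","mallet_head","wedge_butt"):
        for r in ctrl.outline_of(c,n)[:3]:
            m=r["region"]&(d>0); p=W[m]
            if len(p)<5: continue
            hi=p[p[:,2]>0.004]
            if len(hi)<5: continue
            (cx,cy),(a,b),ang=cv2.minAreaRect((hi[:,:2]*1000).astype(np.float32))
            print(n,round(r["score"],2),np.round(r["position"]),m.sum(),"rect",np.round([cx,cy,a,b,ang],1),"z",np.round(np.percentile(p[:,2],[2,50,98]),3))
print({k:np.round(v,3) for k,v in ctrl.get_obs().items()})
E
```

```text
top [[0.023, -0.997, 0.075, 0.379], [-1.0, -0.024, -0.019, -0.018], [0.021, -0.075, -0.997, 1.322], [0.0, 0.0, 0.0, 1.0]]
mallet 0.65 [387. 168.] 555 rect [ 519.8 -448.1   76.2  173.1   78.5] z [0.006 0.024 0.03 ]
mallet 0.56 [337. 288.] 572 rect [ 205.2 -270.   173.1   75.4   40. ] z [0.001 0.024 0.031]
wedge 0.64 [259. 154.] 341 rect [585.3 -29.7 123.4  29.9  83.9] z [0.004 0.039 0.044]
caster 0.67 [336. 189.] 580 rect [ 442.4 -287.5  173.6   73.4   16. ] z [-0.002  0.023  0.031]
caster 0.57 [215. 128.] 3317 rect [633.   59.8 238.8 208.6   0.8] z [0.003 0.013 0.056]
beaker 0.83 [318. 109.] 431 rect [ 709.9 -223.4   60.9   65.    46.7] z [-0.002  0.038  0.086]
jar 0.81 [360. 123.] 302 rect [ 676.4 -344.2   46.7   46.9    2.8] z [-0.001  0.067  0.074]
jar 0.39 [256. 153.] 385 rect [586.2 -27.2 130.7  29.5  83. ] z [0.015 0.039 0.044]
rack 0.88 [127. 177.] 841 rect [494.9 351.8  70.2 107.9  12.9] z [0.026 0.037 0.065]
gate 0.78 [221. 143.] 237 rect [604.   88.1 124.4  18.5  88. ] z [0.014 0.048 0.055]
mallet_head 0.64 [334. 192.] 549 rect [ 441.6 -287.   173.5   75.3   14.8] z [0.007 
[... 1598 characters left out ...]
.023 0.028]
mallet_head 0.66 [428. 312.] 1337 rect [ 515.9 -460.3   76.9  170.1   86.5] z [0.007 0.023 0.028]
wedge_butt 0.92 [304. 190.] 598 rect [586.  -28.5 135.6  56.4  73.4] z [0.007 0.036 0.041]
{'time_s': np.float64(1.0), 'q': array([ 0.953,  0.181,  1.607,  0.   ,  1.354, -0.206]), 'dq': array([ 0.002,  0.   ,  0.001, -0.002, -0.   ,  0.001]), 'joint_efforts': array([ 1.0000e-03, -4.4485e+01, -3.5169e+01, -0.0000e+00,  1.0000e-03,
       -0.0000e+00]), 'eef_pos': array([0.23 , 0.527, 0.231]), 'eef_rot': array([0.   , 0.204, 0.979, 0.   ]), 'wrist_force': array([0.629, 0.758, 0.221]), 'torque': array([0.002, 0.031, 0.032]), 'grasp_force': np.float64(0.0), 'opening': np.float64(1.001)}
```

```bash
python3 - <<'E'
import cv2
a=cv2.imread("pics/side0.png"); cv2.imwrite("pics/s1.png",cv2.resize(a,(768,576)))
E
```

```text
(no output)
```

View pics/s1.png

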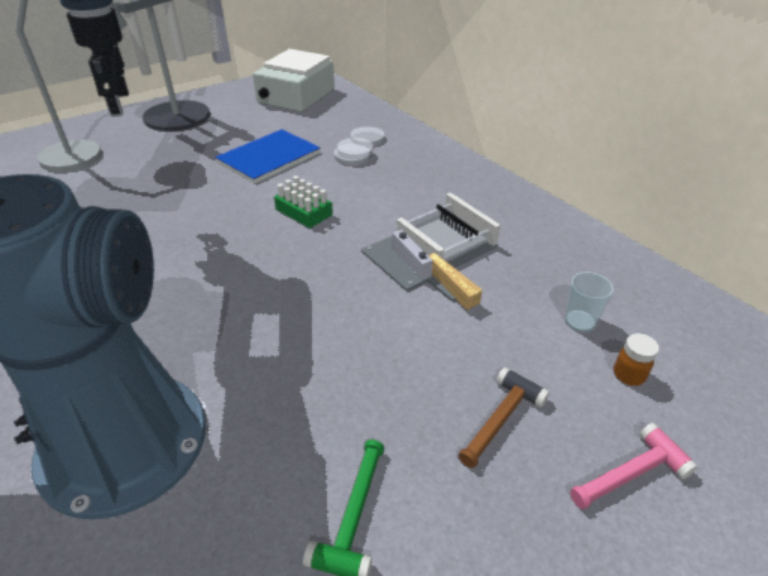

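The dark-brown mallet at (500,415) in the view (head up right at about (522,387)) is the real one. The green (345,510) and pink (635,465) ones are look-alikes. The wedge is at (457,280), with its thick end towards the lower right. Next I'll measure exact poses.

```bash
python3 - <<'E'
from h import *
print(ctrl.pinch_z)
for c in ("top","side"):
    d=np.load(c+".npy");W=cloud(c,d).reshape(-1,3)*1000
    box=lambda x0,x1,y0,y1,z0,z1: W[(W[:,0]>x0)&(W[:,0]<x1)&(W[:,1]>y0)&(W[:,1]<y1)&(W[:,2]>z0)&(W[:,2]<z1)]
    p=box(340,550,-345,-230,10,40)
    ax=np.array([np.cos(.26),np.sin(.26)]); 
    for _ in range(4):
        n=np.array([-ax[1],ax[0]]); s=p[:,:2]@ax; smax=np.percentile(s,99.5)
        h=p[(s<smax-35)]; l=cv2.fitLine(h[:,:2].astype(np.float32),cv2.DIST_HUBER,0,.01,.01).ravel(); ax=l[:2]*np.sign(l[0])
    n=np.array([-ax[1],ax[0]]); s=p[:,:2]@ax; smax=np.percentile(s,99.5); smin=np.percentile(s,.5)
    hd=p[s>smax-24]; t=hd[:,:2]@n; off=l[2:]@n
    rect=cv2.minAreaRect(p[:,:2].astype(np.float32))
    print(c,"mallet yaw",np.degrees(np.arctan2(ax[1],ax[0])),"len",smax-smin,"headlat",np.percentile(t,[1,99])-off,"head centre",ax*(smax-14)+n*off,"grip",ax*(smax-69)+n*off,rect)
    q=box(540,640,-115,-15,33,46) # wedge top
    r=cv2.minAreaRect(q[:,:2].astype(np.float32)); print("wedge top",r,"ymin",np.percentile(q[:,1],[.5,2]))
    for y in range(-90,-15,15):
        k=q[abs(q[:,1]-y)<4]
        if len(k): print(y,np.round(np.percentile(k[:,0],[3,97]),1),end=' ')
    print()
    b=box(480,760,-60,150,4,11); print("base",cv2.minAreaRect(b[:,:2].astype(np.float32)))
    g=box(560,760,15,170,46,60); print("gate/far pts",len(g)); 
    for nm,k in(("gate",g[g[:,0]<640]),("far",g[g[:,0]>700])):
        if len(k)>10: print(nm,cv2.minAreaRect(k[:,:2].astype(np.float32)),cv2.fitLine(k[:,:2].astype(np.float32),cv2.DIST_HUBER,0,.01,.01).ravel())
E
```

```text
0.0187
top mallet yaw 15.252382 len 172.5072516278472 headlat [-39.29143111  35.43041889] head centre [ 511.31087616 -266.98859971] grip [ 458.24817433 -281.45752442] ((441.77056884765625, -287.6641845703125), (173.45777893066406, 76.07963562011719), 14.793478965759277)
wedge top ((582.583251953125, -53.69721603393555), (76.2138442993164, 29.890090942382812), 85.41930389404297) ymin [-90.42380647 -90.31140364]
-90 [566.2 593.9] -75 [565.8 593.5] -60 [568.  596.9] -45 [571. 595.] -30 [571.5 595.7] 
base ((620.3187255859375, 45.51770782470703), (278.78948974609375, 209.38250732421875), 0.21849116683006287)
gate/far pts 611
gate ((585.2592163085938, 84.54277801513672), (74.36103057861328, 126.65242767333984), 13.096292495727539) [2.9552683e-01 9.5533442e-01 5.8600934e+02 8.6773399e+01]
far ((724.3713989257812, 89.52946472167969), (47.75722885131836, 145.85769653320312), 2.770453691482544) [ 4.0262393e-03 -9.9999189e-01  7.3950232e+02  8.8372910e+01]
side mallet yaw 14.89065 len 169.32663518180476 headlat [-35.92697281  39.09329124] head centre [ 507.86301146 -273.49911022] grip [ 454.71001993 -287.63273987] ((439.8525695800781, -290.293701171875), (171.42343139648438, 76.20713806152344), 15.538633346557617)
wedge top ((581.0050048828125, -54.174869537353516), (77.78299713134766, 32.61668395996094), 88.72696685791016) ymin [-92.25182639 -91.50919754]
-90 [564.1 594.5] -75 [565.6 595. ] -60 [568.3 594.3] -45 [568.8 593.8] -30 [571.6 594.1] 
base ((609.4210815429688, 72.90325164794922), (217.9686737060547, 211.080322265625), 22.091079711914062)
gate/far pts 517
gate ((585.2116088867188, 84.13423156738281), (50.335540771484375, 137.49453735351562), 0.1475563943386078) [2.8290370e-01 9.5914835e-01 5.8534137e+02 8.5643158e+01]
far ((724.4791870117188, 89.47134399414062), (48.224281311035156, 148.10369873046875), 0.0473589226603508) [ 4.4210567e-03 -9.9999022e-01  7.3708496e+02  8.5780907e+01]
```

```bash
cat >> h.py <<'E'
def pose():
    o=ctrl.get_obs(); w,x,y,z=o["eef_rot"]
    tx=np.array([1-2*(y*y+z*z),2*(x*y+w*z),2*(x*z-w*y)]); tz=np.array([2*(x*z+w*y),2*(y*z-w*x),1-2*(x*x+y*y)])
    return np.array(o["eef_pos"])*1000,np.degrees(np.arctan2(tx[1],tx[0])),tz,o
def plan(target,yaw,n,start=None):
    """rows for a vertical tool; yaw = world angle of tool x (deg); total turn given by yaw-start, not wrapped"""
    p,a,_,_=pose()
    if start is not None: a=start
    t=np.array(target,float); out=[]
    for i in range(n):
        k=n-i; s=(t-p)/k; r=np.radians(a); c,q=np.cos(r),np.sin(r)
        o=np.round([c*s[0]+q*s[1], q*s[0]-c*s[1], -s[2]],1)
        da=np.round((yaw-a)/k,1)
        p=p+[c*o[0]+q*o[1], q*o[0]-c*o[1], -o[2]]; a+=da
        out.append((o.tolist(),-da))
    for o,d in out: print(o,round(float(d),1))
    print("end",p.round(1),a)
E
python3 - <<'E'
from h import *
p,a,tz,o=pose(); print(p,a,tz.round(3))
plan([467.5,-281.8,100],15,15,start=156.4)
E
```

```text
[230.15784476 526.9510075  231.29746919] 156.40266425797802 [ 0.  0. -1.]
[-36.1, -43.1, 8.8] 9.4
[-42.6, -36.6, 8.7] 9.4
[-48.0, -29.1, 8.8] 9.4
[-52.2, -20.9, 8.7] 9.4
[-54.9, -12.1, 8.8] 9.4
[-56.1, -3.0, 8.7] 9.4
[-55.8, 6.2, 8.8] 9.4
[-54.1, 15.3, 8.7] 9.4
[-50.9, 23.9, 8.8] 9.5
[-46.2, 31.9, 8.7] 9.4
[-40.4, 39.1, 8.8] 9.5
[-33.4, 45.2, 8.7] 9.4
[-25.5, 50.0, 8.8] 9.5
[-17.0, 53.6, 8.7] 9.4
[-7.9, 55.6, 8.8] 9.5
end [ 467.5 -281.8  100. ] 14.999999999999964
```

Request:
apply_moves([
  {"jaw": 1,"offset": [-36,-43,8],"rot": [0,0,9.4]},
  {"jaw": 1,"offset": [-43,-37,8],"rot": [0,0,9.4]},
  {"jaw": 1,"offset": [-48,-29,8],"rot": [0,0,9.4]},
  {"jaw": 1,"offset": [-52,-21,8],"rot": [0,0,9.4]},
  {"jaw": 1,"offset": [-55,-12,8],"rot": [0,0,9.4]},
])

```text
time_s: 1.62
eef_pos: [0.3097, 0.2556, 0.1914]
eef_rot: [0.0, 0.58, 0.815, 0.0]
wrist_force: [1.0, -0.2, -0.2]
opening: 0.994
grasp_force: 0.0
```

Request:
apply_moves([
  {"jaw": 1,"offset": [-56,-3,8],"rot": [0,0,9.4]},
  {"jaw": 1,"offset": [-56,6,8],"rot": [0,0,9.4]},
  {"jaw": 1,"offset": [-54,15,8],"rot": [0,0,9.4]},
  {"jaw": 1,"offset": [-51,24,8],"rot": [0,0,9.5]},
  {"jaw": 1,"offset": [-46,32,8],"rot": [0,0,9.4]},
])

```text
time_s: 2.25
eef_pos: [0.3888, -0.0145, 0.1516]
eef_rot: [0.001, 0.857, 0.515, 0.001]
wrist_force: [0.5, 0.9, -0.5]
opening: 1.0
grasp_force: 0.0
```

```bash
python3 - <<'E'
from h import *
p,a,tz,o=pose(); print(p,a,tz.round(3),o["time_s"],o["q"])
plan([467.5,-281.8,80],15,5)
E
```

```text
[388.76157488 -14.4749862  151.55577153] 61.971584635233384 [ 0.002 -0.    -1.   ] 2.25 [-3.45024190e-01 -1.67237360e-01  2.12881076e+00  2.19875942e-04
  1.17831721e+00  1.44080386e-01]
[-39.8, 39.0, 14.3] 9.4
[-32.9, 45.0, 14.3] 9.4
[-25.1, 49.8, 14.3] 9.4
[-16.6, 53.2, 14.3] 9.4
[-7.7, 55.2, 14.4] 9.4
end [ 467.5 -281.8   80. ] 14.97158463523339
```

Request:
apply_moves([
  {"jaw": 1,"offset": [-40,39,14],"rot": [0,0,9.4]},
  {"jaw": 1,"offset": [-33,45,14],"rot": [0,0,9.4]},
  {"jaw": 1,"offset": [-25,50,14],"rot": [0,0,9.4]},
  {"jaw": 1,"offset": [-17,53,14],"rot": [0,0,9.4]},
  {"jaw": 1,"offset": [-8,55,14],"rot": [0,0,9.4]},
])

```text
time_s: 2.88
eef_pos: [0.4682, -0.2818, 0.0809]
eef_rot: [0.0, 0.991, 0.13, 0.0]
wrist_force: [1.2, -0.1, -0.8]
opening: 0.999
grasp_force: 0.0
```

```bash
python3 - <<'E'
from h import *
im,d=ctrl.camera("side"); cv2.imwrite("pics/s2.png",cv2.resize(im[200:350,230:430,::-1],(800,600)))
p,a,tz,o=pose(); print(p,a,tz.round(3),o["time_s"])
plan([467.5,-281.8,3],15,4)
E
```

```text
[ 469.1308081  -287.88868803   79.28331713] 14.425045383932515 [ 0.001 -0.004 -1.   ] 2.925
[-0.0, -1.6, 19.1] -0.1
[-0.0, -1.6, 19.1] -0.2
[-0.0, -1.6, 19.0] -0.1
[-0.0, -1.5, 19.1] -0.2
end [ 467.5 -281.8    3. ] 15.025045383932513
```

View pics/s2.png

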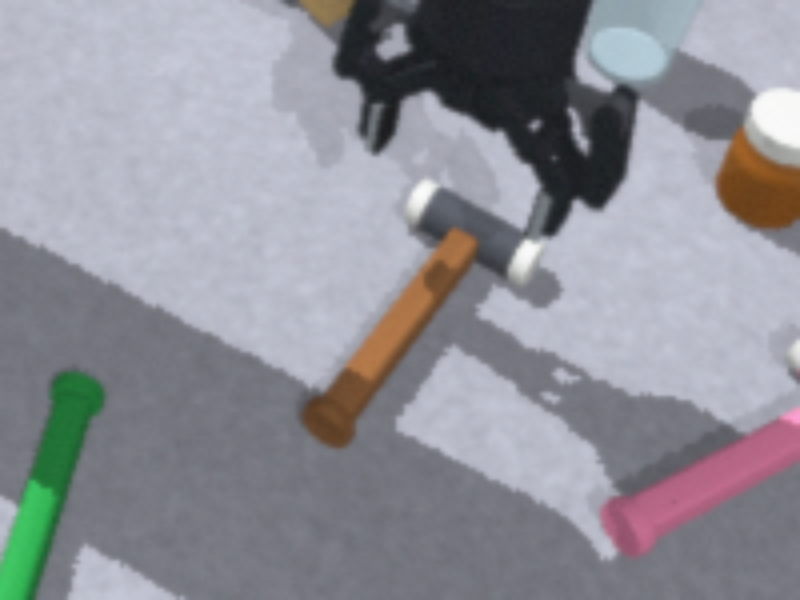

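The open fingers (tips at about (375,140) and (540,225) in the crop) straddle the handle, level along it. Descending.

Request:
apply_moves([
  {"jaw": 1,"offset": [0,0,15],"rot": [0,0,0]},
  {"jaw": 1,"offset": [0,0,15],"rot": [0,0,0]},
  {"jaw": 1,"offset": [0,0,15],"rot": [0,0,0]},
  {"jaw": 1,"offset": [0,0,10],"rot": [0,0,0]},
  {"jaw": 1,"offset": [0,0,0],"rot": [0,0,0]},
])

```text
time_s: 3.55
eef_pos: [0.4674, -0.2787, 0.0255]
eef_rot: [-0.001, 0.991, 0.134, -0.001]
wrist_force: [-0.7, 0.2, 0.4]
opening: 1.0
grasp_force: 0.0
```

```bash
python3 - <<'E'
from h import *
p,a,tz,o=pose(); print(p,a,tz.round(3),o["time_s"])
plan([467.5,-281.8,4],15,3)
E
```

```text
[ 467.35389387 -278.67877346   25.47017287] 15.358254889866679 [-0.001  0.001 -1.   ] 3.55
[-0.2, 1.0, 7.2] 0.1
[-0.2, 1.0, 7.1] 0.1
[-0.3, 1.0, 7.2] 0.2
end [ 467.5 -281.8    4. ] 14.95825488986668
```

Request:
apply_moves([
  {"jaw": 1,"offset": [0,2,11],"rot": [0,0,0]},
  {"jaw": 1,"offset": [0,1,11],"rot": [0,0,0]},
  {"jaw": 1,"offset": [0,0,0],"rot": [0,0,0]},
  {"jaw": 0,"offset": [0,0,0],"rot": [0,0,0]},
  {"jaw": 0,"offset": [0,0,0],"rot": [0,0,0]},
])

```text
time_s: 4.18
eef_pos: [0.4688, -0.2828, 0.0046]
eef_rot: [0.0, 0.991, 0.133, 0.0]
wrist_force: [0.4, -0.4, -0.2]
opening: 0.605
grasp_force: 0.0
```

Request:
apply_moves([
  {"jaw": 0,"offset": [0,0,0],"rot": [0,0,0]},
  {"jaw": 0,"offset": [0,0,0],"rot": [0,0,0]},
  {"jaw": 0,"offset": [0,0,0],"rot": [0,0,0]},
  {"jaw": 0,"offset": [0,0,0],"rot": [0,0,0]},
  {"jaw": 0,"offset": [0,0,0],"rot": [0,0,0]},
])

```text
time_s: 4.8
eef_pos: [0.4689, -0.2828, 0.0048]
eef_rot: [0.0, 0.991, 0.133, 0.0]
wrist_force: [-1.2, 0.3, 5.4]
opening: 0.197
grasp_force: 59.1
```

```bash
python3 - <<'E'
from h import *
plan([535,-175,40],0,8)
E
```

```text
[11.5, -10.8, -4.4] 1.9
[11.2, -11.2, -4.4] 1.9
[10.8, -11.6, -4.4] 1.9
[10.4, -11.9, -4.4] 1.9
[10.0, -12.2, -4.4] 1.9
[9.6, -12.6, -4.4] 1.9
[9.1, -12.9, -4.4] 2.0
[8.7, -13.2, -4.4] 1.9
end [ 535. -175.   40.] 0.007742937743333123
```

Request:
apply_moves([
  {"jaw": 0,"offset": [0,0,-12],"rot": [0,0,0]},
  {"jaw": 0,"offset": [0,0,-23],"rot": [0,0,0]},
  {"jaw": 0,"offset": [12,-11,0],"rot": [0,0,1.9]},
  {"jaw": 0,"offset": [11,-11,0],"rot": [0,0,1.9]},
  {"jaw": 0,"offset": [11,-12,0],"rot": [0,0,1.9]},
])

```text
time_s: 5.42
eef_pos: [0.4937, -0.241, 0.0394]
eef_rot: [-0.0, 0.997, 0.083, -0.0]
wrist_force: [-0.1, 0.3, -2.6]
opening: 0.197
grasp_force: 58.9
```

Request:
apply_moves([
  {"jaw": 0,"offset": [10,-12,0],"rot": [0,0,1.9]},
  {"jaw": 0,"offset": [10,-12,0],"rot": [0,0,1.9]},
  {"jaw": 0,"offset": [10,-13,0],"rot": [0,0,1.9]},
  {"jaw": 0,"offset": [9,-13,0],"rot": [0,0,1.9]},
  {"jaw": 0,"offset": [9,-13,0],"rot": [0,0,1.9]},
])

```text
time_s: 6.05
eef_pos: [0.535, -0.1733, 0.0392]
eef_rot: [-0.0, 1.0, 0.0, -0.0]
wrist_force: [-0.1, 0.8, -2.0]
opening: 0.199
grasp_force: 58.7
```

Request:
apply_moves([
  {"jaw": 0,"offset": [0,0,10],"rot": [0,0,0]},
  {"jaw": 0,"offset": [0,0,10],"rot": [0,0,0]},
  {"jaw": 0,"offset": [0,0,4],"rot": [0,0,0]},
  {"jaw": 0,"offset": [0,0,0],"rot": [0,0,0]},
  {"jaw": 0,"offset": [0,0,0],"rot": [0,0,0]},
])

```text
time_s: 6.68
eef_pos: [0.5353, -0.1744, 0.0154]
eef_rot: [0.0, 1.0, 0.001, 0.0]
wrist_force: [-0.0, 0.1, -3.4]
opening: 0.195
grasp_force: 58.8
```

```bash
cat > m.py <<'E'
from h import *
import sys
p,a,tz,o=pose(); print("tcp",p.round(1),a.round(2),tz.round(3),o["time_s"],"F",np.round(o["wrist_force"],1))
for c in ("top","side"):
    im,d=ctrl.camera(c);W=cloud(c,d).reshape(-1,3)*1000
    if len(sys.argv)>1 and c=="side": cv2.imwrite(sys.argv[1],cv2.resize(im[120:270,230:430,::-1],(800,600)))
    x,y,z=W.T
    q=W[(x>555)&(x<605)&(y>p[1]+25)&(y<60)&(z>32.5)&(z<46)]
    print(c,"wedge ymin",np.percentile(q[:,1],[.5,2,5]).round(1) if len(q) else None)
    q=W[(x>p[0]+30)&(x<p[0]+75)&(y>p[1]-50)&(y<p[1]+48)&(z>15)&(z<55)]
    if len(q): print(" head x",np.percentile(q[:,0],[1,99]).round(1),"y",np.percentile(q[:,1],[.5,99.5]).round(1),"ztop",np.percentile(q[:,2],[90,98]).round(1),
      "rect",cv2.minAreaRect(q[:,:2].astype(np.float32)))
E
python3 m.py pics/s3.png
```

```text
tcp [ 535.3 -174.4   15.4] 0.09 [ 0. -0. -1.] 6.675 F [-0.   0.1 -3.4]
top wedge ymin [-90.5 -90.1 -86.7]
 head x [569.3 569.3] y [-149.8 -149.8] ztop [27.7 27.7] rect ((569.3281860351562, -149.80194091796875), (0.0, 0.0), 0.0)
side wedge ymin [-80.  -74.7 -64.6]
 head x [566.5 591.4] y [-212.3 -171.6] ztop [37.3 39. ] rect ((578.0185546875, -192.3456268310547), (25.950103759765625, 40.76531219482422), 5.107722282409668)
```

View pics/s3.png

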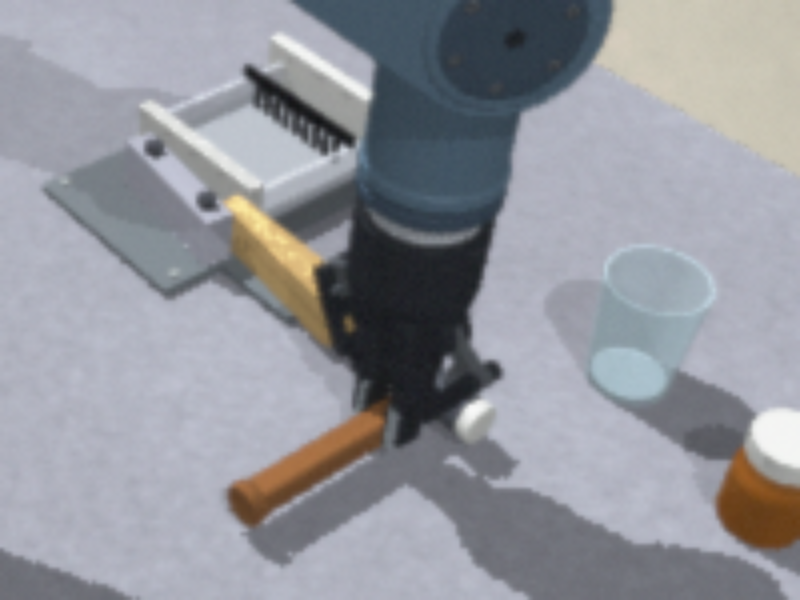

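The head (far face at (478,420)) hangs level and in line with the wedge (butt about (345,335)). Gap is about 44 mm, so I'll approach and give the first tap.

Request:
apply_moves([
  {"jaw": 0,"offset": [0,-10,0],"rot": [0,0,0]},
  {"jaw": 0,"offset": [0,-10,0],"rot": [0,0,0]},
  {"jaw": 0,"offset": [0,-10,0],"rot": [0,0,0]},
  {"jaw": 0,"offset": [0,-5,0],"rot": [0,0,0]},
  {"jaw": 0,"offset": [0,-4,0],"rot": [0,0,0]},
])

```text
time_s: 7.4
eef_pos: [0.5352, -0.1345, 0.0153]
eef_rot: [0.0, 1.0, 0.001, 0.0]
wrist_force: [-0.9, -0.2, -3.4]
opening: 0.197
grasp_force: 58.8
```

Request:
apply_moves([
  {"jaw": 0,"offset": [0,-4,0],"rot": [0,0,0]},
  {"jaw": 0,"offset": [0,-4,0],"rot": [0,0,0]},
  {"jaw": 0,"offset": [0,-4,0],"rot": [0,0,0]},
  {"jaw": 0,"offset": [0,-4,0],"rot": [0,0,0]},
  {"jaw": 0,"offset": [0,-4,0],"rot": [0,0,0]},
])

```text
time_s: 8.02
eef_pos: [0.5352, -0.1149, 0.0153]
eef_rot: [0.0, 1.0, 0.001, 0.0]
wrist_force: [0.4, -1.3, -2.2]
opening: 0.197
grasp_force: 58.8
```

Request:
apply_moves([
  {"jaw": 0,"offset": [0,-3,0],"rot": [0,0,0]},
  {"jaw": 0,"offset": [0,-3,0],"rot": [0,0,0]},
  {"jaw": 0,"offset": [0,-3,0],"rot": [0,0,0]},
  {"jaw": 0,"offset": [0,-2,0],"rot": [0,0,0]},
  {"jaw": 0,"offset": [0,-2,0],"rot": [0,0,0]},
])

```text
time_s: 8.65
eef_pos: [0.5351, -0.1019, 0.0153]
eef_rot: [0.0, 1.0, 0.001, 0.0]
wrist_force: [-0.2, -0.7, -2.9]
opening: 0.189
grasp_force: 58.8
```

Request:
apply_moves([
  {"jaw": 0,"offset": [0,-3,0],"rot": [0,0,0]},
  {"jaw": 0,"offset": [0,-3,0],"rot": [0,0,0]},
  {"jaw": 0,"offset": [0,-3,0],"rot": [0,0,0]},
  {"jaw": 0,"offset": [0,-2,0],"rot": [0,0,0]},
  {"jaw": 0,"offset": [0,-2,0],"rot": [0,0,0]},
])

```text
time_s: 9.28
eef_pos: [0.5351, -0.0889, 0.0153]
eef_rot: [0.0, 1.0, 0.001, 0.0]
wrist_force: [1.0, -0.3, -2.8]
opening: 0.197
grasp_force: 58.8
```

Request:
apply_moves([
  {"jaw": 0,"offset": [0,-3,0],"rot": [0,0,0]},
  {"jaw": 0,"offset": [0,-3,0],"rot": [0,0,0]},
  {"jaw": 0,"offset": [0,-3,0],"rot": [0,0,0]},
  {"jaw": 0,"offset": [0,-2,0],"rot": [0,0,0]},
  {"jaw": 0,"offset": [0,-2,0],"rot": [0,0,0]},
])

```text
time_s: 9.9
eef_pos: [0.5353, -0.0761, 0.0155]
eef_rot: [0.0, 1.0, 0.001, 0.0]
wrist_force: [0.8, -2.4, -2.3]
opening: 0.195
grasp_force: 58.8
```

```bash
python3 m.py
```

```text
tcp [535.3 -76.1  15.5] 0.1 [ 0.001 -0.    -1.   ] 9.9 F [ 0.8 -2.4 -2.3]
top wedge ymin [-1.8 -1.2  1.7]
side wedge ymin [1.6 1.9 3.3]
 head x [565.6 589.5] y [-113.5  -64.4] ztop [37.5 38.4] rect ((577.4544067382812, -88.060546875), (24.578901290893555, 50.608089447021484), 2.53792405128479)
```

Request:
apply_moves([
  {"jaw": 0,"offset": [0,-2,0],"rot": [0,0,0]},
  {"jaw": 0,"offset": [0,-2,0],"rot": [0,0,0]},
  {"jaw": 0,"offset": [0,-2,0],"rot": [0,0,0]},
  {"jaw": 0,"offset": [0,-2,0],"rot": [0,0,0]},
  {"jaw": 0,"offset": [0,-2,0],"rot": [0,0,0]},
])

```text
time_s: 10.62
eef_pos: [0.5352, -0.0663, 0.0154]
eef_rot: [0.0, 1.0, 0.001, 0.0]
wrist_force: [-0.0, -7.7, -2.5]
opening: 0.2
grasp_force: 59.0
```

Request:
apply_moves([
  {"jaw": 0,"offset": [0,-2,0],"rot": [0,0,0]},
  {"jaw": 0,"offset": [0,-2,0],"rot": [0,0,0]},
  {"jaw": 0,"offset": [0,-1,0],"rot": [0,0,0]},
  {"jaw": 0,"offset": [0,-1,0],"rot": [0,0,0]},
  {"jaw": 0,"offset": [0,-1,0],"rot": [0,0,0]},
])

```text
time_s: 11.25
eef_pos: [0.5349, -0.0647, 0.0158]
eef_rot: [0.004, 1.0, 0.001, -0.0]
wrist_force: [-5.9, -30.6, -3.1]
opening: 0.197
grasp_force: 60.6
```

Request:
apply_moves([
  {"jaw": 0,"offset": [0,6,0],"rot": [0,0,0]},
  {"jaw": 0,"offset": [0,10,0],"rot": [0,0,0]},
  {"jaw": 0,"offset": [0,10,0],"rot": [0,0,0]},
  {"jaw": 0,"offset": [0,0,0],"rot": [0,0,0]},
  {"jaw": 0,"offset": [0,0,0],"rot": [0,0,0]},
])

```text
time_s: 11.88
eef_pos: [0.5349, -0.0847, 0.0152]
eef_rot: [-0.0, 1.0, 0.001, -0.0]
wrist_force: [0.2, 0.9, -4.0]
opening: 0.197
grasp_force: 59.5
```

```bash
python3 m.py pics/s4.png
```

```text
tcp [534.9 -84.7  15.2] 0.11 [-0.  0. -1.] 11.875 F [ 0.2  0.9 -4. ]
top wedge ymin [-13.6 -12.2  -9.9]
side wedge ymin [-4.5 -2.1 15.9]
 head x [565.6 592.3] y [-122.7  -77.7] ztop [37.1 38.4] rect ((575.0584716796875, -100.13977813720703), (27.47563362121582, 47.394805908203125), 10.050431251525879)
```

View pics/s4.png

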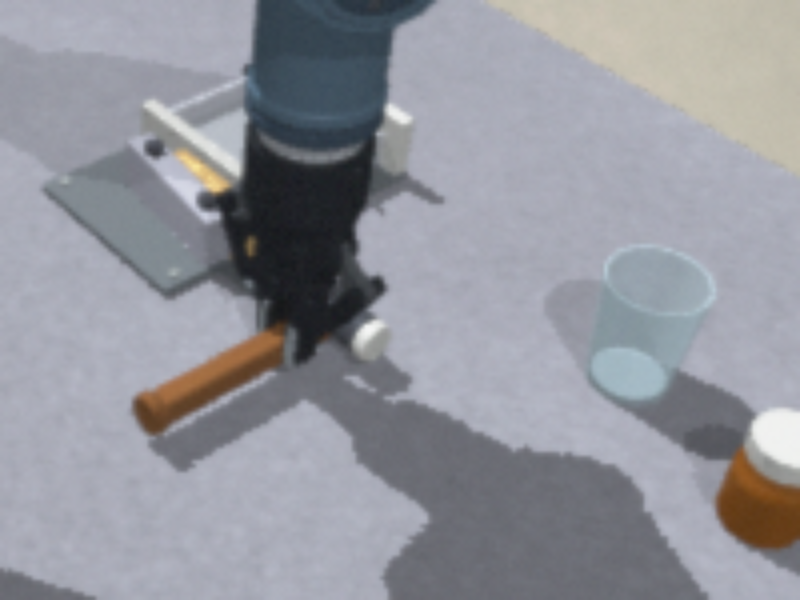

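The mallet is off the wedge: head face at (370,340), wedge held in the slot at (200,170). Next is the second tap at about 4 cm/s, commanded only about 3 mm past contact.

Request:
apply_moves([
  {"jaw": 0,"offset": [0,-5,0],"rot": [0,0,0]},
  {"jaw": 0,"offset": [0,-5,0],"rot": [0,0,0]},
  {"jaw": 0,"offset": [0,-5,0],"rot": [0,0,0]},
  {"jaw": 0,"offset": [0,-5,0],"rot": [0,0,0]},
  {"jaw": 0,"offset": [0,-3,0],"rot": [0,0,0]},
])

```text
time_s: 12.6
eef_pos: [0.5347, -0.065, 0.0155]
eef_rot: [0.003, 1.0, 0.001, -0.0]
wrist_force: [-6.1, -23.8, -2.6]
opening: 0.195
grasp_force: 60.2
```

Request:
apply_moves([
  {"jaw": 0,"offset": [0,6,0],"rot": [0,0,0]},
  {"jaw": 0,"offset": [0,10,0],"rot": [0,0,0]},
  {"jaw": 0,"offset": [0,20,0],"rot": [0,0,0]},
  {"jaw": 0,"offset": [0,20,0],"rot": [0,0,0]},
  {"jaw": 0,"offset": [0,20,0],"rot": [0,0,0]},
])

```text
time_s: 13.22
eef_pos: [0.5352, -0.1398, 0.0153]
eef_rot: [0.0, 1.0, 0.001, 0.0]
wrist_force: [-0.4, -0.3, -2.3]
opening: 0.201
grasp_force: 59.9
```

Request:
apply_moves([
  {"jaw": 0,"offset": [-10,20,0],"rot": [0,0,0]},
  {"jaw": 0,"offset": [-10,25,0],"rot": [0,0,0]},
  {"jaw": 0,"offset": [-15,25,0],"rot": [0,0,0]},
  {"jaw": 0,"offset": [-15,25,0],"rot": [0,0,0]},
  {"jaw": 0,"offset": [0,15,0],"rot": [0,0,0]},
])

```text
time_s: 13.85
eef_pos: [0.4843, -0.2501, 0.0152]
eef_rot: [-0.0, 1.0, -0.0, -0.0]
wrist_force: [0.3, -1.4, -3.2]
opening: 0.197
grasp_force: 59.9
```

```bash
python3 - <<'E'
from h import *
p,a,tz,o=pose(); print(p.round(1),a,o["time_s"])
old={c:np.load(c+".npy") for c in("top","side")}
G={}
for c in ("top","side"):
    im,d=ctrl.camera(c); 
    a0=cv2.imread(f"pics/{c}0.png"); a1=im[:,:,::-1].copy()
    if c=="side": sl=np.s_[125:225,240:340]
    else: sl=np.s_[80:180,190:290]
    cv2.imwrite(f"pics/{c}_cmp.png",np.hstack([cv2.resize(a[sl],(400,400),interpolation=cv2.INTER_CUBIC) for a in(a0,a1)]))
    for nm,dd in(("old",old[c]),("new",d)):
        W=cloud(c,dd).reshape(-1,3)*1000; x,y,z=W.T
        q=W[(x>560)&(x<600)&(y>-115)&(y<15)&(z>34)&(z<44)]
        print(c,nm,"butt",np.percentile(q[:,1],[.5,2]).round(1), "n",len(q))
        for k in (30,60,90,120,145):
            g=W[(abs(y-k)<10)&(x>585)&(x<630)&(z>44)&(z<60)]
            if len(g): print("  y",k,np.percentile(g[:,0],[3,50,97]).round(1),len(g),end='')
        print()
E
```

```text
[ 484.3 -250.1   15.2] -0.026099977694344682 13.85
top old butt [-90.4 -90.2] n 284
  y 30 [596.1 601.7 607.9] 21  y 60 [597.4 603.1 608. ] 29  y 90 [597.  602.9 608.8] 32  y 120 [598.7 604.5 609. ] 28  y 145 [597.5 604.4 608.3] 29
top new butt [-24.3 -23.1] n 112
  y 30 [595.2 604.5 610.4] 21  y 60 [594.6 606.  613.5] 33  y 90 [598.3 603.1 609.9] 29  y 120 [599.3 605.5 611. ] 30  y 145 [601.2 606.1 610.7] 26
side old butt [-92.  -91.4] n 290
  y 30 [596.2 600.5 608.7] 24  y 60 [596.9 602.  608.7] 25  y 90 [596.5 599.4 608.4] 26  y 120 [596.4 600.7 606.4] 20  y 145 [596.8 601.4 609.1] 19
side new butt [-27.6 -27.3] n 130
  y 30 [599.4 603.2 610.7] 23  y 60 [597.8 601.5 610.9] 27  y 90 [598.4 601.9 610.4] 24  y 120 [598.5 602.2 609.7] 22  y 145 [599.  601.7 611.3] 20
```

View pics/side_cmp.png

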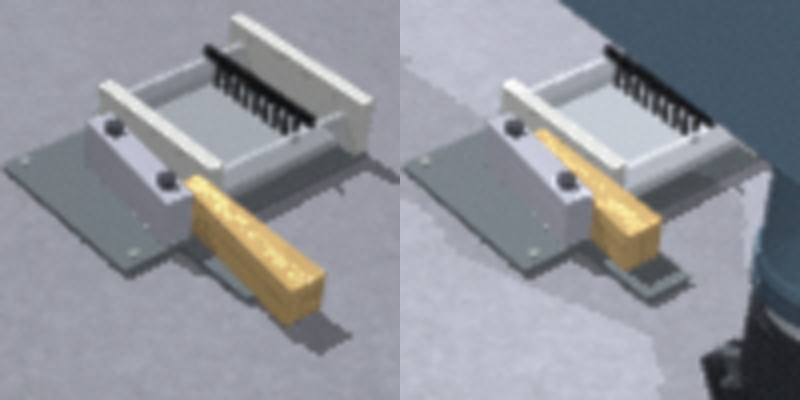

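View pics/top_cmp.png

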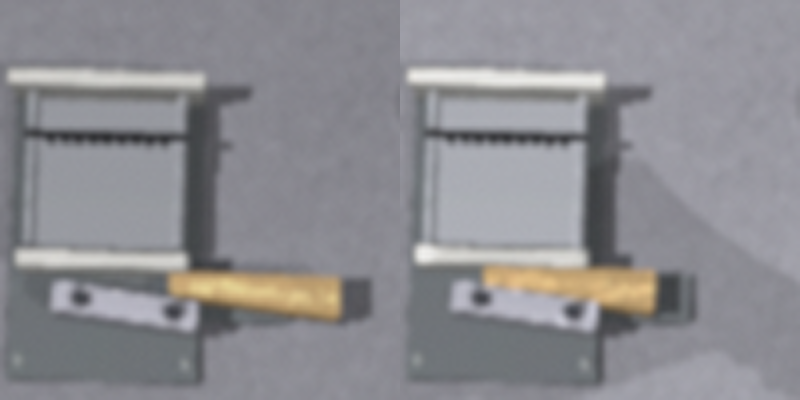

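The wedge is now deep in the slot (butt at (640,240) in the side view). The gate has moved about 2 mm and closed the gap to the tray. Now I'll lay the mallet down.

Request:
apply_moves([
  {"jaw": 0,"offset": [0,0,4],"rot": [0,0,0]},
  {"jaw": 0,"offset": [0,0,4],"rot": [0,0,0]},
  {"jaw": 0,"offset": [0,0,2],"rot": [0,0,0]},
  {"jaw": 0,"offset": [0,0,0],"rot": [0,0,0]},
  {"jaw": 0,"offset": [0,0,0],"rot": [0,0,0]},
])

```text
time_s: 14.58
eef_pos: [0.4855, -0.2479, 0.0053]
eef_rot: [0.0, 1.0, 0.001, 0.0]
wrist_force: [-0.6, -0.9, -2.9]
opening: 0.196
grasp_force: 59.9
```

Request:
apply_moves([
  {"jaw": 0.5,"offset": [0,0,0],"rot": [0,0,0]},
  {"jaw": 1,"offset": [0,0,0],"rot": [0,0,0]},
  {"jaw": 1,"offset": [0,0,0],"rot": [0,0,0]},
  {"jaw": 1,"offset": [0,0,0],"rot": [0,0,0]},
  {"jaw": 1,"offset": [0,0,0],"rot": [0,0,0]},
])

```text
time_s: 15.2
eef_pos: [0.4854, -0.2481, 0.0053]
eef_rot: [0.0, 1.0, 0.001, 0.0]
wrist_force: [-0.2, -1.0, 0.1]
opening: 0.997
grasp_force: 0.0
```

Request:
apply_moves([
  {"jaw": 1,"offset": [0,0,-10],"rot": [0,0,0]},
  {"jaw": 1,"offset": [0,0,-20],"rot": [0,0,0]},
  {"jaw": 1,"offset": [0,0,-40],"rot": [0,0,0]},
  {"jaw": 1,"offset": [0,0,-50],"rot": [0,0,0]},
  {"jaw": 1,"offset": [0,0,-40],"rot": [0,0,0]},
])

```text
time_s: 15.82
eef_pos: [0.4857, -0.2484, 0.1682]
eef_rot: [0.001, 1.0, 0.001, 0.001]
wrist_force: [0.6, -1.1, -0.0]
opening: 1.003
grasp_force: 0.0
```

```bash
python3 - <<'E'
from h import *
im,d=ctrl.camera("side"); cv2.imwrite("pics/s5.png",cv2.resize(im[120:360,180:500,::-1],(800,600)))
W=cloud("side",d).reshape(-1,3)*1000;x,y,z=W.T
q=W[(x>360)&(x<560)&(y>-300)&(y<-200)&(z>6)&(z<45)]; print(cv2.minAreaRect(q[:,:2].astype(np.float32)),np.percentile(q[:,2],[50,98]))
E
```

```text
((455.9552917480469, -248.09988403320312), (173.59605407714844, 76.80069732666016), 0.8085551261901855) [23.13368917 27.6622672 ]
```

View pics/s5.png

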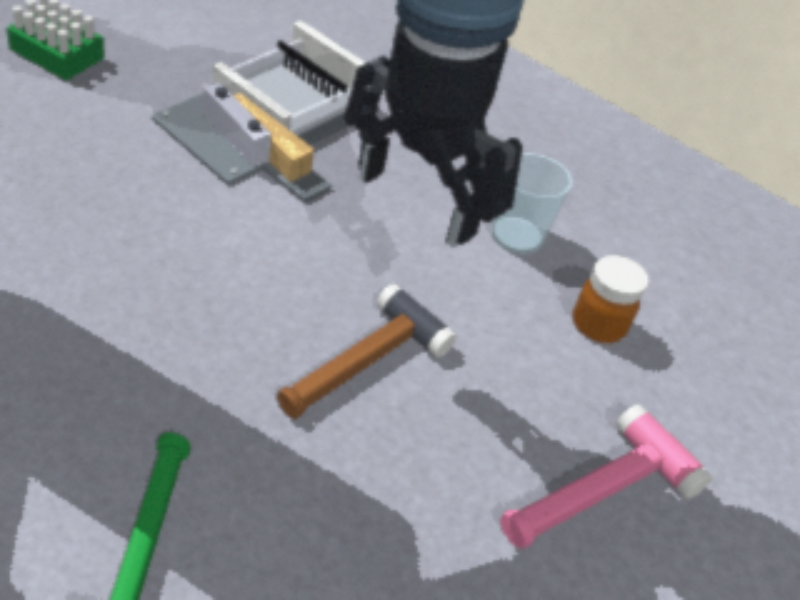

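The mallet lies flat and released at (365,350), clear of the caster, the wedge is seated, and the glassware and rack haven't moved. Handing in.

```bash
python3 -c "
from bench import ctrl
print(ctrl.hand_in())"
```

```text
the job is handed in; nothing more can be done
None
```

I drove the wedge in with two mallet taps until it stopped advancing (wrist force read about 31 N, then 24 N, against the 35 N limit), laid the mallet flat on the bench clear of the caster, and handed the job in; no verdict came back, and the gate being home rests on the camera images.

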